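# Torque the wiring clamp until its clutch slips

### The arm

A 7-joint arm with a two-finger parallel gripper is mounted at the origin on a cart in front of the work surface, level with it; the furniture and walls round the work are solid. World frame = base frame: x ahead of the robot, y to its left, z up, the work surface at z = 0. Lengths are in m, angles in degrees, forces in N, time in s.
With the tool pointing down it reaches from about 0.425 to 0.875 m from the base axis. Payload 4.7 kg.
Tool frame: the origin (TCP) lies at the very end of the fingers, on their centre line; the grasp point (between the pads) lies 19 mm behind it; z points along the fingers, y is the line along which they close (so a half turn about z gives the same grasp; the last joint's range is limited). The gripper opens to 87 mm and grips with 3 to 60 N. Pads are 19 mm wide; open, the fingers measure 117 mm over their backs; the gripper's body (75 mm by 190 mm) begins 51 mm behind the grasp point.
Start: joints at [-65.369, 18.392, -4.016, 83.108, 1.295, 78.541, -3.26], TCP at [0.263, 0.595, 0.188] pointing down, gripper open.
Joint ranges: [-163.93, 163.93], [-17.29, 119.83], [-79.2, 71.16], [3.27, 140.29], [-89.18, 269.18], [5.43, 117.66], [-154.24, 154.24]. Speed limits (degrees/s): [147.25, 147.25, 180, 180, 180, 180, 180].

### API

Orientations are given as [roll, pitch, yaw] about the fixed x, y, z axes, in that order (R = Rz(yaw) Ry(pitch) Rx(roll)).
In Python, from cell import get_obs, eyes, env gives the robot as it stands.
- The arm moves only by the tool servo_tool, never from a script. Its argument "series" is a list that holds one entry, the list of rows, each a list of 7 numbers: the shift along the tool's x, y, z in units of 300 mm (1.0 is 300 mm), then the turn, a rotation vector about the tool's x, y, z in units of pi rad (1.0 is pi rad), then the opening, from 0 (shut) to 1 (fully open). In form: [[[tx, ty, tz, wx, wy, wz, gripper], ...]]. A call has 1 to 12 rows; each row is the pose to reach, as a shift and turn from the pose commanded when the call began, along the tool's axes at that moment, turning the shorter way round; what a row does not reach only later rows make up. A row lasts 1/12 s, in which the tool goes at most 41.7 mm and 7.16 degrees, less where a joint would pass 70% of its speed; a pose out of reach is approached as far as the arm can. A call with a number of a shift or a turn outside -1 to 1 is refused whole. A call with a gripper value outside its range is refused whole. The fingers move at their own pace and stop on an object; "grip_force" is the grip in N (left out, the last holds). Time passes only in rows, so rows that repeat a pose let the fingers close. It gives the time, the measured TCP pose, the force, the opening and the grip force at its end, in the units of the state.
- get_obs(): the state, without advancing time (a new reading comes with each control period).
- eyes.read_camera(name): name is "side" or "top" or "wrist"; returns a dict with "frame" (384x512x3 uint8, red, green, blue), "depth" (384x512 float32, m along the optical axis (not along the pixel's ray), 0 where there is no reading), "fx", "fy", "cx", "cy" (pixels), "origin" and "rotation" of the camera in the world; the wrist camera has in their place "mount" (4x4, takes a point from camera to tool coordinates, whose origin is the TCP and whose axes are the flange's). Camera axes: x right, y down, z forward; pixel columns grow to the right and rows downward; lengths in m; the calibration is good to about 2 mm. A picture is of the moment at which its call begins: read the wrist's pose just before it.
- env.sign_off(): hands the job in; it is judged then, once.
The state is a dict: "time_s": time; "qpos": joint angles; "joint_velocities": joint speeds; "effort": joint torques, N m; "tool_pos": TCP position; "tool_rot": TCP orientation; "force": force on the tool from outside, world axes, zero at the start; "wrist_torque": the same for the moment, N m; "grip_width": finger opening in m; "grasp_force": force on a finger pad.
Only numpy, scipy, OpenCV 4.12 (cv2) and the standard library are available. Lean on these libraries where they do the work, as an engineer would, in place of code of your own. Each camera call takes 0.05 s, during which the arm holds its last target. There are 200 camera calls.

### The job

Two equal screw clamps stand on the bench and one of them has a green terminal block in it. Tighten that clamp: turn the bar knob on top of it clockwise until the screw is home and the knob's slip clutch gives, so that the knob has clearly slipped (some 15 degrees or more) on its steel collar, then let go and leave it tight. Do not tighten the empty clamp.

Things in the scene. Friction and masses are not known exactly. Their poses are not given: they have to be found in the camera images.
- clamp_knob (a point): Centre of the black bar knob on the loaded clamp, on its vertical axis, 95 mm above the bench; grip here. Bar 44 mm long (x), 14 wide (y: pinch here), from 16 mm above this point to 24 below. Then a foot 29 across, 6 high, and the screw's steel collar, 44 across, its top 30 mm below. z up. A white line on the bar's -x half stands over the collar's black mark until the clutch slips.
- clamp_screw (a joint): Turn of the clamp's screw with its collar, rad, growing clockwise seen from above: starts at 0 to 0.4, stops hard at 0.9 (home: the foot bears on the block). Takes about 0.04 N m to turn; stays where it is left. The clamp is an aluminium C-frame fixed to the bench, 120 x 80 mm in plan, its arm's top 59 mm above the bench.
- clamp_clutch (a joint): Slip of the knob on the collar, rad, growing clockwise seen from above: 0 at the start, knob and collar turning as one. Once the screw is home the clutch slips at about 0.14 N m and this value grows; no stop within a turn; it stays where it is left. Turning the knob back would loosen the screw.
- block_center (a point): Centre of the green terminal block, 60 x 21 x 20 mm, lying in the nest of the clamp to be tightened, its long side along the clamp's base and one end standing out some 25 mm beyond the knob.
- spare_knob (a point): Point on the white-lined end of the bar knob of the other, equal but empty clamp, 22 mm from that knob's axis and 95 mm above the bench. This knob is to be left alone.
Mind the look-alikes: they are no part of the job. Leave any yellow look-alike of the part that bears clamp_knob alone.

How it is judged:
By the outcome, as a careful person would: the job done as asked, in the order asked, and still so for the second after the job is handed in, with the robot touching nothing.
It also fails if it takes over 32 s, if anything falls off the work surface, if the arm or the gripper's body presses on something with over 40 N, if the wrist force passes 120 N, or if a joint passes its speed limit or range.

## Working session

There is one attempt and no reset: what is moved stays moved. The work goes in short steps, Python scripts to look and compute and a tool call to move; the robot and the scene stay as the last step left them, time stands still between calls to the robot, and variables do not carry over. Pictures are saved under pics/ and viewed, at most 10 in all, crops included, and the job is handed in when it is done.

Besides the shell and the picture viewer there is one more tool, called after "Emit:" as name([rows], argument=value, ...), one row to a line, values as JSON. servo_tool: Moves the arm, as the interface text tells. Shifts and turns lie within -1 to 1; 1 stands for 300 mm of shift or pi rad of turn. Its arguments: {"type":"object","properties":{"series":{"type":"array"},"grip_force":{"type":"number"}},"required":["series"]}

```bash
mkdir -p pics
cat > h.py <<'E'
import numpy as np, cv2
from cell import get_obs, eyes, env
def save(n,f): cv2.imwrite('pics/'+n+'.png',cv2.cvtColor(f,cv2.COLOR_RGB2BGR))
def cam(n):
    from scipy.spatial.transform import Rotation as R
    o=get_obs(); c=eyes.read_camera(n)
    if 'mount' in c:
        T=np.eye(4);T[:3,:3]=R.from_euler('xyz',o['tool_rot'],degrees=True).as_matrix();T[:3,3]=o['tool_pos'];T=T@np.array(c['mount'])
        c['rotation']=T[:3,:3];c['origin']=T[:3,3]
    c['rotation']=np.array(c['rotation']).reshape(3,3);c['origin']=np.array(c['origin'])
    return c
def pt(c,u,v,z=None):
    r=np.array([(u-c['cx'])/c['fx'],(v-c['cy'])/c['fy'],1.])
    w=c['rotation']@r
    k=c['depth'][int(v),int(u)] if z is None else (z-c['origin'][2])/w[2]
    return c['origin']+k*w
E
python3 - <<'E'
from h import *
import pickle
d={n:cam(n) for n in('top','side')}
pickle.dump(d,open('c.pkl','wb'))
for n in d: print(n,d[n]['origin'],d[n]['rotation'].round(2).tolist(),d[n]['fx'])
save('top0',cv2.resize(d['top']['frame'],(800,600)))
save('side0',cv2.resize(d['side']['frame'],(800,600)))
print(get_obs())
E
```

```text
Traceback (most recent call last):
  File "h.py", line 10, in cam
    c['rotation']=np.array(c['rotation']).reshape(3,3);c['origin']=np.array(c['origin'])
                  ~~~~~~~~~~~~~~~~~~~~~~~~~~~~~~~^^^^^
ValueError: cannot reshape array of size 3 into shape (3,3)
```

```bash
sed -i "s/^    c\['rotation'\]=np.array.*/    r=np.array(c['rotation'],float); c['rotation']=r if r.size==9 else R.from_euler('xyz',r,degrees=True).as_matrix();c['origin']=np.array(c['origin'])/" h.py
python3 - <<'E'
from h import *
import pickle
d={n:cam(n) for n in('top','side')}
pickle.dump(d,open('c.pkl','wb'))
for n in d: print(n,d[n]['origin'],d[n]['rotation'].round(2).tolist(),d[n]['fx'])
save('top0',cv2.resize(d['top']['frame'],(800,600)))
save('side0',cv2.resize(d['side']['frame'],(800,600)))
print(get_obs())
E
```

```text
top [ 0.35555721 -0.24632378  1.53569374] [[0.02, -0.99, 0.11], [-1.0, -0.02, -0.0], [0.0, -0.11, -0.99]] 408.42484096360346
side [ 0.50552316 -1.49850263  0.63486909] [[1.0, 0.02, -0.01], [0.02, -0.4, 0.92], [0.02, -0.92, -0.4]] 388.0980778112885
{'time_s': 0.15, 'qpos': array([-65.36805839,  18.42994973,  -4.0165913 ,  83.15987524,
         1.29634353,  78.54084934,  -3.26029825]), 'joint_velocities': array([ 0.01354488, -0.07823813,  0.03671426, -0.19588812,  0.07243945,
        0.06811789,  0.10951687]), 'effort': array([-1.06762440e-03, -4.91798437e+01, -4.05045999e-01, -3.12876177e+01,
       -6.40718057e-02,  4.05926420e-02,  9.78299954e-05]), 'tool_pos': array([0.26240527, 0.59415664, 0.18719661]), 'tool_rot': array([-1.79914624e+02,  6.08880581e-03,  1.56178455e+02]), 'force': array([ 0.04852887, -0.88619303,  0.77405789]), 'wrist_torque': array([ 0.01927257,  0.01587221, -0.01723548]), 'grasp_force': 0.0, 'grip_width': 0.0869131535943291}
```

View pics/top0.png

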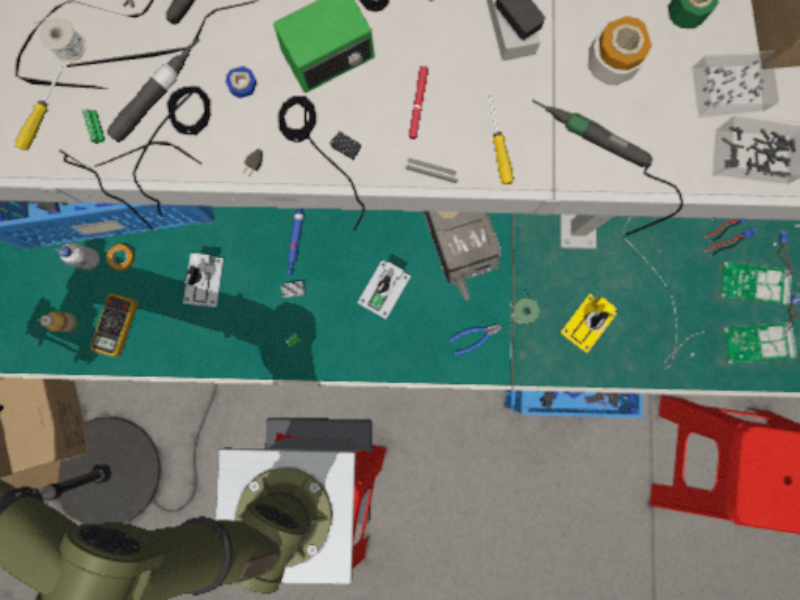

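View pics/side0.png

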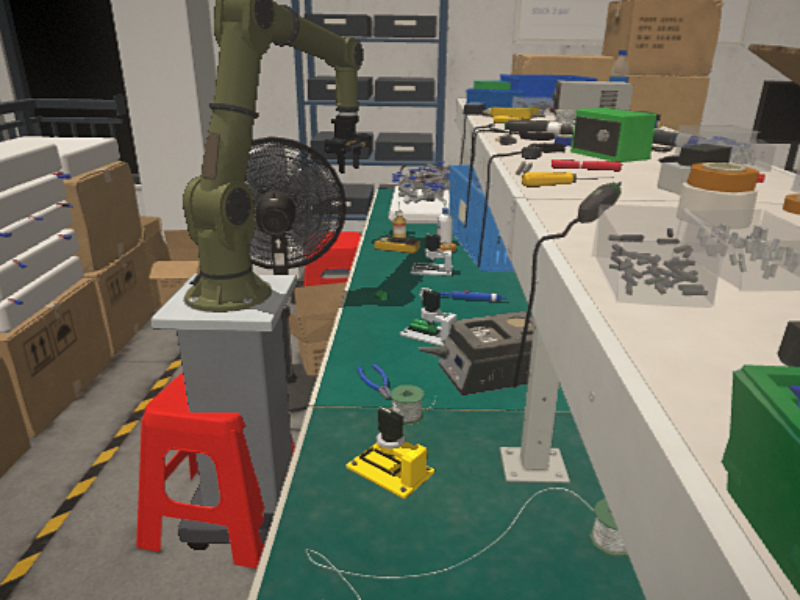

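Top view (800x600): candidates are the silver clamp at (203,275), the silver clamp at (385,288), which has green in its nest, and the yellow look-alike at (590,320). The one at (385,288) fits; I'll confirm it in a crop.

Run:
```python
from h import *
import pickle
d=pickle.load(open('c.pkl','rb'))
c=d['top'];f=c['frame']
a=f[150:215,215:280]; b=f[145:210,100:165]
save('crop1',np.hstack([cv2.resize(x,(400,400),interpolation=cv2.INTER_CUBIC) for x in(a,b)]))
for n,u,v in(('B',385,288),('A',203,272),('shelf edge',300,185),('shelf low edge',400,200),('dev',465,240),('block',380,297)):
    print(n,pt(c,u*.64,v*.64).round(3))
```

```text
B [ 0.534 -0.223  0.068]
A [0.561 0.201 0.067]
shelf edge [ 0.676 -0.069  0.408]
shelf low edge [ 0.663 -0.251  0.371]
dev [ 0.647 -0.405  0.088]
block [ 0.518 -0.211  0.02 ]
```

View pics/crop1.png

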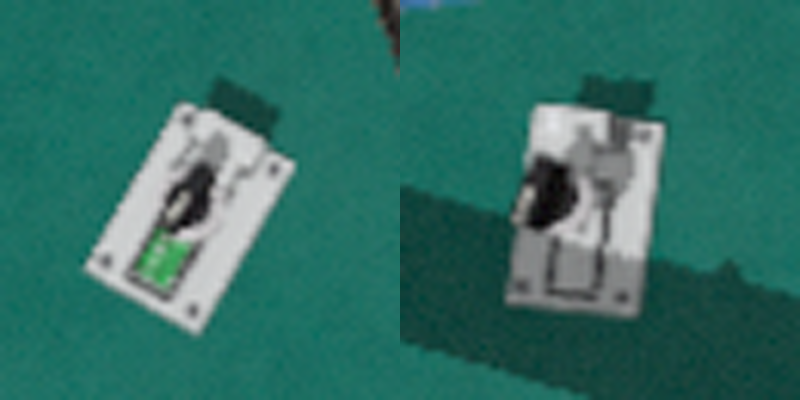

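The left crop shows the white clamp with the green block at crop (160,255) and its knob at (190,195). The right crop shows the other clamp's nest empty, so (385,288) in the top view is the target. Now I'll plan the approach.

```bash
cat >> h.py <<'E'
def rows(pts, yaws=None):
    "world points/yaw (deg) -> row numbers from the present pose"
    from scipy.spatial.transform import Rotation as R
    o=get_obs(); R0=R.from_euler('xyz',o['tool_rot'],degrees=True)
    for i,p in enumerate(pts):
        w=(R0.inv()*R.from_euler('xyz',[180,0,yaws[i]],degrees=True)).as_rotvec()/np.pi if yaws else np.zeros(3)
        print((R0.inv().apply(np.array(p)-o['tool_pos'])/.3).round(4), w.round(4))
E
python3 - <<'E'
from h import *
import pickle
d=pickle.load(open('c.pkl','rb'))
c=d['top']
u,v=215+190*65/400,145+192*65/400
print(pt(c,u,v,.111))
print(pt(c,100+147*65/400,145+190*65/400,.111))
w=cam('wrist'); print(np.array(w['mount']).round(3).tolist(),w['fx'])
rows([[.40,.40,.29],[.52,.05,.29],[.48,-.19,.29]],[156,150,147])
E
```

```text
[ 0.55716488 -0.22087415  0.111     ]
[0.547537   0.20816589 0.111     ]
[[0.0, -0.965, -0.262, 0.072], [1.0, 0.0, -0.001, 0.0], [0.001, -0.262, 0.965, -0.197], [0.0, 0.0, 0.0, 1.0]] 337.7837163096496
[-0.6811 -0.4076 -0.3416] [-0.0004  0.      0.001 ]
[-1.5182 -1.3134 -0.3404] [-0.0004  0.      0.0343]
[-1.7193 -2.0991 -0.3395] [-0.0004  0.0001  0.051 ]
```

Emit:
servo_tool([
  [[-0.2,-0.12,-0.34,0,0,0,0.75],[-0.4,-0.25,-0.34,0,0,0,0.75],[-0.68,-0.41,-0.34,0,0,0,0.75],[-0.68,-0.41,-0.34,0,0,0,0.75],[-0.68,-0.41,-0.34,0,0,0,0.75],[-0.68,-0.41,-0.34,0,0,0,0.75],[-0.8,-0.6,-0.34,0,0,0,0.75],[-0.95,-0.7,-0.34,0,0,0,0.75],[-1,-0.8,-0.34,0,0,0,0.75],[-1,-0.8,-0.34,0,0,0,0.75],[-1,-0.8,-0.34,0,0,0,0.75]],
])

```text
time_s: 1.12
tool_pos: [0.444, 0.244, 0.291]
tool_rot: [-179.9, 0.2, 155.4]
force: [1.0, -0.9, -0.0]
grip_width: 0.0655
grasp_force: 0.0
```

Run:
```python
from h import *
o=get_obs();print(o['time_s'],o['tool_pos'],o['tool_rot'],o['qpos'].round(1))
rows([[.53,0,.26],[.555,-.221,.20]],[150,147])
```

```text
1.1167 [0.44395528 0.24402911 0.29098858] [-179.90949312    0.20717612  155.40236167] [-43.   -1.3  10.8  93.8   0.5  87.4  33.2]
[-0.599  -0.6201  0.1064] [-0.0004  0.0012  0.03  ]
[-0.9807 -1.2549  0.3088] [-0.0004  0.0012  0.0467]
```

Emit:
servo_tool([
  [[-0.12,-0.12,0.05,0,0,0.01,0.75],[-0.24,-0.24,0.07,0,0,0.02,0.75],[-0.34,-0.35,0.09,0,0,0.03,0.75],[-0.43,-0.45,0.1,0,0,0.03,0.75],[-0.52,-0.55,0.1,0,0,0.03,0.75],[-0.6,-0.63,0.11,0,0,0.04,0.75],[-0.66,-0.75,0.14,0,0,0.047,0.75],[-0.74,-0.86,0.2,0,0,0.047,0.75],[-0.82,-0.95,0.2,0,0,0.047,0.75],[-0.85,-1,0.2,0,0,0.047,0.75],[-0.85,-1,0.2,0,0,0.047,0.75]],
])

```text
time_s: 2.03
tool_pos: [0.5513, -0.1316, 0.2295]
tool_rot: [-179.8, 0.1, 147.1]
force: [-1.2, -0.6, 1.2]
grip_width: 0.0651
grasp_force: 0.0
```

Run:
```python
from h import *
o=get_obs();print(o['time_s'],o['tool_pos'],o['tool_rot'],o['qpos'].round(1))
rows([[.555,-.221,.20]],[147])
```

```text
2.0333 [ 0.55130724 -0.1316149   0.22947848] [-1.79756686e+02  9.47115795e-02  1.47122630e+02] [-19.6   7.6  33.4  92.8  -4.   80.9  71.4]
[-0.1719 -0.2431  0.0996] [-0.0014  0.0005  0.0007]
```

Emit:
servo_tool([
  [[-0.07,-0.1,0.04,0,0,0,0.75],[-0.14,-0.2,0.08,0,0,0,0.75],[-0.17,-0.24,0.1,0,0,0,0.75],[-0.17,-0.24,0.1,0,0,0,0.75],[-0.17,-0.24,0.1,0,0,0,0.75]],
])

```text
time_s: 2.45
tool_pos: [0.5565, -0.2117, 0.1995]
tool_rot: [-180.0, -0.1, 147.6]
force: [-0.4, 0.8, 0.8]
grip_width: 0.0651
grasp_force: 0.0
```

Run:
```python
from h import *
import pickle
c=cam('wrist');pickle.dump(c,open('w.pkl','wb'))
save('w1',cv2.resize(c['frame'],(800,600)))
o=get_obs();print(o['time_s'],o['tool_pos'],o['tool_rot'],o['qpos'].round(1))
```

```text
2.5 [ 0.55714969 -0.21025203  0.19992807] [ 1.79952568e+02 -4.62547088e-02  1.47759538e+02] [-12.8  12.8  36.4  91.5  -7.8  78.3  82.3]
```

View pics/w1.png

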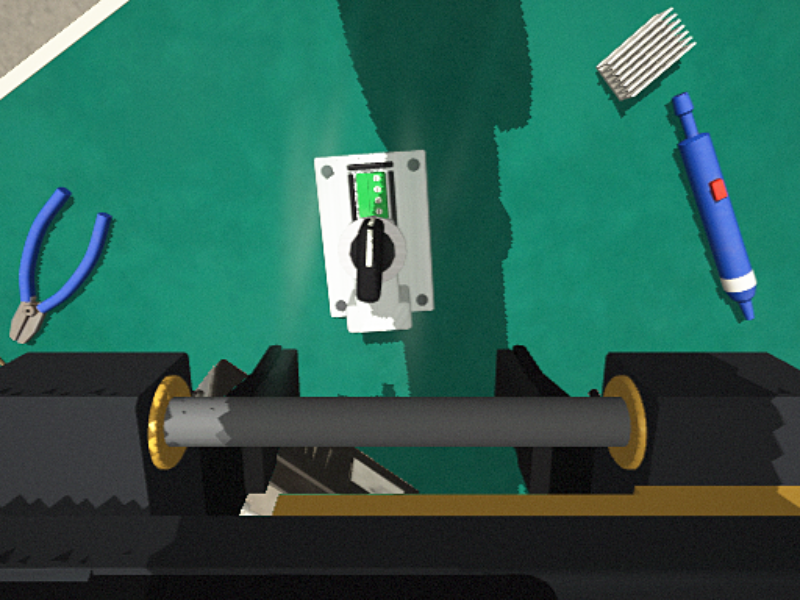

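The wrist view shows the knob at (370,255), its white line toward the green block at (372,195), and the bar nearly in line with tool x. I'll measure its top face from depth.

```bash
cat >> h.py <<'E'
def knob(c,ctr,zmin=.103):
    v,u=np.mgrid[:384,:512]; D=c['depth']
    P=np.stack([(u-c['cx'])/c['fx']*D,(v-c['cy'])/c['fy']*D,D],-1)@c['rotation'].T+c['origin']
    m=(D>0)&(P[...,2]>zmin)&(P[...,2]<.12)&(np.hypot(P[...,0]-ctr[0],P[...,1]-ctr[1])<.05)
    return P,m
E
python3 - <<'E'
from h import *
import pickle
c=pickle.load(open('w.pkl','rb'))
ctr=pt(c,370/1.5625,255/1.5625,.111);print(ctr)
P,m=knob(c,ctr)
q=P[m];xy=q[:,:2].astype(np.float32)*1000
print(m.sum(),np.median(q[:,2]),cv2.minAreaRect(xy))
vv,uu=np.nonzero(m);print(uu.min(),uu.max(),vv.min(),vv.max())
mu=xy.mean(0);w,V=np.linalg.eigh(np.cov((xy-mu).T));d=V[:,1];print(mu,np.degrees(np.arctan2(d[1],d[0])),np.sqrt(w*12))
for u,v in((372,224),(369,264)): print(pt(c,u/1.5625,v/1.5625,.111))
E
```

```text
[ 0.53360028 -0.21421561  0.111     ]
791 0.11108545446529655 ((537.4697265625, -218.47157287597656), (13.974295616149902, 44.482261657714844), 54.670528411865234)
227 244 143 193
[ 536.5697  -217.66194] 144.5707954773963 [13.67660822 43.20957399]
[ 0.51994803 -0.20401322  0.111     ]
[ 0.53751994 -0.21743249  0.111     ]
```

Run:
```python
from h import *
rows([[.5372,-.2183,.13],[.5372,-.2183,.0765]],[144.6]*2)
```

```text
[ 0.0417 -0.0584  0.2331] [ 0.0003 -0.0003  0.0176]
[ 0.0416 -0.0585  0.4114] [ 0.0003 -0.0003  0.0176]
```

Emit:
servo_tool([
  [[0.042,-0.058,0.1,0,0,0.0176,0.75],[0.042,-0.058,0.2,0,0,0.0176,0.75],[0.042,-0.058,0.233,0,0,0.0176,0.75],[0.042,-0.058,0.233,0,0,0.0176,0.75],[0.042,-0.058,0.233,0,0,0.0176,0.75],[0.042,-0.058,0.233,0,0,0.0176,0.75]],
])

```text
time_s: 3.0
tool_pos: [0.5388, -0.2189, 0.132]
tool_rot: [179.9, 0.2, 144.7]
force: [0.5, -0.6, -0.3]
grip_width: 0.0653
grasp_force: 0.0
```

Run:
```python
from h import *
import pickle
o=get_obs();print(o['tool_pos'],o['tool_rot'])
c=cam('wrist')
P,m=knob(c,[.537,-.218]); xy=P[m][:,:2].astype(np.float32)*1000
print(m.sum(),cv2.minAreaRect(xy))
rows([[.5372,-.2183,.0765]],[144.6])
```

```text
[ 0.53882758 -0.21890228  0.13203875] [1.79921255e+02 1.51839497e-01 1.44669477e+02]
1256 ((536.933837890625, -218.0491180419922), (13.914875984191895, 43.46942901611328), 55.02337646484375)
[ 0.0068 -0.0008  0.1855] [0.0004 0.001  0.0002]
```

Emit:
servo_tool([
  [[0.007,-0.001,0.06,0,0,0,0.75],[0.007,-0.001,0.12,0,0,0,0.75],[0.007,-0.001,0.185,0,0,0,0.75],[0.007,-0.001,0.185,0,0,0,0.75],[0.007,-0.001,0.185,0,0,0,0.75],[0.007,-0.001,0.185,0,0,0,0.5],[0.007,-0.001,0.185,0,0,0,0.3],[0.007,-0.001,0.185,0,0,0,0.2]],
], grip_force=35)

```text
time_s: 3.72
tool_pos: [0.5361, -0.219, 0.0762]
tool_rot: [179.9, 0.1, 144.6]
force: [-0.2, -0.2, -0.3]
grip_width: 0.0522
grasp_force: 0.0
```

Emit:
servo_tool([
  [[0,0,0,0,0,0,0],[0,0,0,0,0,0,0],[0,0,0,0,0,0,0],[0,0,0,0,0,0,0],[0,0,0,0,0,0,0],[0,0,0,0,0,0,0]],
])

```text
time_s: 4.22
tool_pos: [0.5357, -0.2177, 0.0748]
tool_rot: [179.9, 0.0, 144.6]
force: [2.3, 5.1, -0.9]
grip_width: 0.0133
grasp_force: 23.2
```

Run:
```python
from h import *
o=get_obs();print({k:np.round(o[k],3) for k in('time_s','tool_pos','tool_rot','qpos','force','wrist_torque','grip_width','grasp_force')})
```

```text
{'time_s': np.float64(4.217), 'tool_pos': array([ 0.536, -0.218,  0.075]), 'tool_rot': array([1.79888e+02, 1.20000e-02, 1.44552e+02]), 'qpos': array([-11.377,  16.359,  36.135, 102.706, -10.74 ,  64.319,  82.883]), 'force': array([ 2.265,  5.134, -0.937]), 'wrist_torque': array([ 0.969, -0.684,  0.072]), 'grip_width': np.float64(0.013), 'grasp_force': np.float64(23.209)}
```

Emit:
servo_tool([
  [[0,0,0,0,0,0,0],[0,0,0,0,0,0.01,0],[0,0,0,0,0,0.03,0],[0,0,0,0,0,0.05,0],[0,0,0,0,0,0.07,0],[0,0,0,0,0,0.09,0],[0,0,0,0,0,0.11,0],[0,0,0,0,0,0.13,0],[0,0,0,0,0,0.15,0],[0,0,0,0,0,0.17,0],[0,0,0,0,0,0.18,0],[0,0,0,0,0,0.18,0]],
])

```text
time_s: 5.22
tool_pos: [0.5367, -0.2168, 0.0748]
tool_rot: [179.8, -0.0, 112.2]
force: [4.3, 4.3, -0.9]
grip_width: 0.013
grasp_force: 35.0
```

```bash
cat > s.py <<'E'
from h import *
o=get_obs();print({k:np.round(o[k],3).tolist() for k in('time_s','tool_pos','tool_rot','qpos','force','wrist_torque','grip_width','grasp_force')})
E
python3 s.py
```

```text
{'time_s': 5.217, 'tool_pos': [0.537, -0.217, 0.075], 'tool_rot': [179.843, -0.029, 112.198], 'qpos': [-15.631, 17.272, 41.253, 102.809, -12.677, 64.499, 52.028], 'force': [4.277, 4.336, -0.91], 'wrist_torque': [0.781, -0.856, 0.059], 'grip_width': 0.013, 'grasp_force': 34.992}
```

Emit:
servo_tool([
  [[0,0,0,0,0,0.02,0],[0,0,0,0,0,0.04,0],[0,0,0,0,0,0.06,0],[0,0,0,0,0,0.08,0],[0,0,0,0,0,0.1,0],[0,0,0,0,0,0.12,0],[0,0,0,0,0,0.14,0],[0,0,0,0,0,0.16,0],[0,0,0,0,0,0.18,0],[0,0,0,0,0,0.2,0],[0,0,0,0,0,0.2,0]],
])

```text
time_s: 6.13
tool_pos: [0.538, -0.2166, 0.0748]
tool_rot: [179.8, -0.1, 76.2]
force: [6.8, 3.4, -3.7]
grip_width: 0.0129
grasp_force: 35.1
```

```bash
python3 s.py
```

```text
{'time_s': 6.133, 'tool_pos': [0.538, -0.217, 0.075], 'tool_rot': [179.76, -0.117, 76.19], 'qpos': [-20.598, 18.717, 47.514, 102.921, -15.344, 64.783, 18.168], 'force': [6.792, 3.404, -3.719], 'wrist_torque': [0.719, -1.5, 0.146], 'grip_width': 0.013, 'grasp_force': 35.054}
```

Emit:
servo_tool([
  [[0,0,0,0,0,0.02,0],[0,0,0,0,0,0.04,0],[0,0,0,0,0,0.06,0],[0,0,0,0,0,0.08,0],[0,0,0,0,0,0.1,0],[0,0,0,0,0,0.12,0],[0,0,0,0,0,0.12,0]],
])

```text
time_s: 6.72
tool_pos: [0.5387, -0.2169, 0.0749]
tool_rot: [179.7, -0.2, 54.6]
force: [8.1, 2.9, -5.5]
grip_width: 0.0125
grasp_force: 35.1
```

```bash
python3 s.py
```

```text
{'time_s': 6.717, 'tool_pos': [0.539, -0.217, 0.075], 'tool_rot': [179.725, -0.202, 54.593], 'qpos': [-23.704, 19.909, 51.613, 102.983, -17.293, 65.055, -1.833], 'force': [8.128, 2.856, -5.501], 'wrist_torque': [0.505, -1.965, 0.104], 'grip_width': 0.013, 'grasp_force': 35.053}
```

Emit:
servo_tool([
  [[0,0,0,0,0,0,0.3],[0,0,0,0,0,0,0.6],[0,0,0,0,0,0,0.6],[0,0,0,0,0,0,0.6],[0,0,0,0,0,0,0.6],[0,0,0,0,0,0,0.6],[0,0,-0.08,0,0,0,0.6],[0,0,-0.18,0,0,0,0.6],[0,0,-0.3,0,0,0,0.6],[0,0,-0.4,0,0,0,0.6],[0,0,-0.4,0,0,0,0.6],[0,0,-0.4,0,0,0,0.6]],
])

```text
time_s: 7.72
tool_pos: [0.536, -0.2194, 0.1964]
tool_rot: [179.8, -0.1, 54.5]
force: [-0.1, 0.7, 0.4]
grip_width: 0.0524
grasp_force: 0.0
```

```bash
python3 s.py
python3 - <<'E'
from h import *
c=cam('wrist')
P,m=knob(c,[.537,-.218]); xy=P[m][:,:2].astype(np.float32)*1000
print(m.sum(),cv2.minAreaRect(xy))
vv,uu=np.nonzero(m);u,v=int(uu.mean()),int(vv.mean());print(u,v)
u0,v0=max(u-64,0),max(v-48,0)
save('w2',cv2.resize(c['frame'][v0:v0+96,u0:u0+128],(800,600),interpolation=cv2.INTER_CUBIC))
E
```

```text
{'time_s': 7.717, 'tool_pos': [0.536, -0.219, 0.196], 'tool_rot': [179.82, -0.106, 54.537], 'qpos': [-27.169, 13.034, 54.672, 94.693, -10.934, 77.705, -6.349], 'force': [-0.137, 0.685, 0.442], 'wrist_torque': [-0.1, 0.12, 0.008], 'grip_width': 0.052, 'grasp_force': 0.0}
771 ((537.5730590820312, -217.84344482421875), (43.85307693481445, 13.192370414733887), 54.65871047973633)
254 180
```

View pics/w2.png

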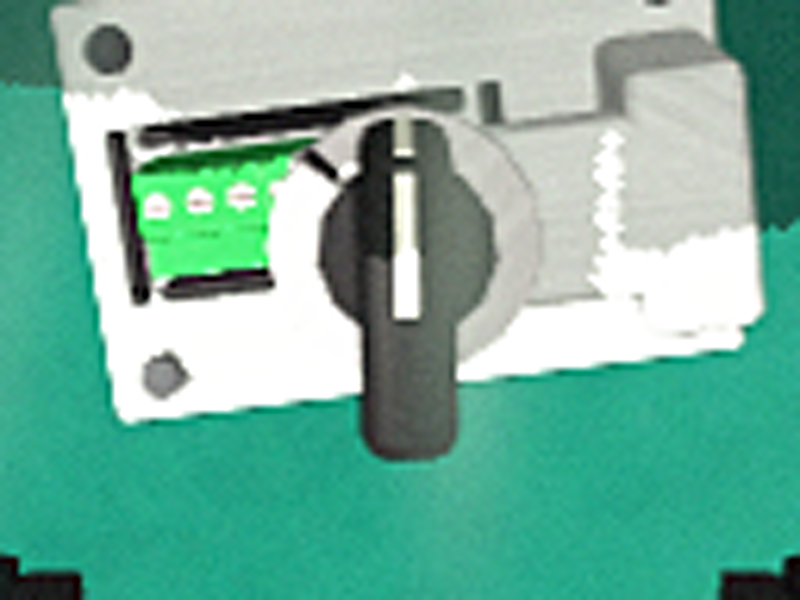

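The crop shows the bar turned 90° (144.7° to 54.7°). The white line at (403,180) has slipped some 45° clockwise past the collar's black mark at (320,165). The green block is in place and the gripper is clear.

```bash
python3 -c "
from cell import env
print(env.sign_off())"
```

```text
the job is handed in; nothing more can be done
None
```

I tightened the clamp holding the green block: its knob turned 90° clockwise and slipped about 45° on the collar. I then let go and handed the job in at about 8 s, with the empty and yellow clamps untouched.

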